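# Turn up a conference speaker one click and take the call

### The job

Get the desk conference speaker going: with a fingertip, turn its big black knurled dial clockwise (seen from above) by one click, so that it rests in its middle position with the white line at the long blue mark, and then press the green call button fully down and let it come back up. This is fingertip work: do not press the button while the dial is in the wrong position, do not grip or lift anything, and leave the speaker and everything else on the desk standing where they are.

Things in the scene. Friction and masses are not known exactly. Their poses are not given: they have to be found in the camera images.
- speaker: Low grey box, 130 (x) x 210 (y) x 45 mm high, about 1.1 kg, loose on the desk. Origin: centre of its underside; z up. On top: dial centred at x 0, y +48 mm; green call button at x 0, y -68 mm. Marks printed round the dial's -x side, seen from its centre: long blue one straight towards -x, short white ones 0.7 rad to its -y and +y sides.
- dial (a joint): Dial angle about the vertical, rad, growing clockwise seen from above. Detents at 0 (line at the -y white mark; the start), 0.7 (blue mark) and 1.4 (+y white mark); stops 0.2 rad beyond. Between them a spring resists with up to 0.04 N m; past half way (0.35, 1.05) it snaps on to the next detent by itself; let go before that, it snaps back.
- dial_top (a point): Centre of the dial's flat top, on the axis, 62 mm above the desk. Black disc, 91 mm diameter over 36 upright rim ridges, 12 mm high. Pressed anywhere it sinks straight down on a soft spring, up to 4 mm (2.5 N to begin, 7 N at the bottom), and comes back; it turns pressed or not. A fingertip pressing 4 to 7 N some 30 mm off the axis carries it round by friction.
- dial_mark (a point): Outer end of the white line on the dial's top, 42 mm from the axis; turns with the dial.
- call (a joint): Travel of the call button, m: 0 up, 0.005 fully down; spring return, about 1.6 N to begin and 5.6 N fully down.
- call_top (a point): Centre of the top of the round green call button, 32 mm diameter, 56 mm above the desk when up; it goes down 5 mm when pressed.
- mug: White mug, 76 mm wide, 90 mm high, with a handle. Origin: centre of the underside. Leave alone.
- mouse: White computer mouse, 105 x 60 x 34 mm. Origin: centre of the underside. Leave alone.
- stapler: Blue stapler, 40 x 125 x 48 mm. Origin: centre of the underside. Leave alone.
- notes: Yellow block of sticky notes, 76 x 76 x 26 mm. Origin: centre of the underside. Leave alone.
- phone: Black phone lying flat, 148 x 72 x 9 mm. Origin: centre of the underside. Leave alone.
- pen: Black pen lying on the desk, 135 mm long. Origin: under its middle. Leave alone.
There are look-alikes about, which are no part of the job. Of the things like the speaker, leave any that is orange; of the rest the smaller one is meant.

How it is judged:
On the way, in this order (a step that is already met when the one before it is completed fails the run):
1. the dial is turned one click, to the middle detent (value of joint dial between 0.6 and 0.8 rad), for 0.2 s.
2. the call button is pressed fully down while the dial stands in the middle detent (all of step 1 and value of joint call above 0.004 m), for 0.05 s.
At the end, for the whole second after the job is handed in: The dial rests in its middle detent (0.7 rad, within 0.1), the call button has come back up (within 1 mm), the speaker stands flat within 20 mm of where it was and every bystander within 30 mm of where it was (all of step 1 and value of joint call below 0.001 m and distance of speaker from where it was at the start of the episode below 0.02 m and height (world z) of speaker below 0.012 m and angle between speaker's own z axis and vertical below 0.1 rad and distance of each of mug, mouse, stapler, notes, phone, pen from where it was at the start of the episode below 0.03 m); the robot touches nothing.
It fails at once if the call button is pressed (beyond 3 mm) while the dial is not in its middle position (value of joint call above 0.003 m and (value of joint dial below 0.5 rad or value of joint dial above 0.9 rad)).
It fails at once if the speaker is lifted or tipped or shoved more than 20 mm (not (distance of speaker from where it was at the start of the episode below 0.02 m and height (world z) of speaker below 0.012 m and angle between speaker's own z axis and vertical below 0.1 rad)).
It fails at once if a bystander is lifted, or moved more than 30 mm (distance of any of mug, mouse, stapler, notes, phone, pen from where it was at the start of the episode above 0.03 m or height (world z) of any of mug, mouse, stapler, notes, phone, pen above 0.015 m).
It also fails if it takes over 48 s, if anything falls off the work surface, if the arm or the gripper's body presses on something with over 40 N, if the wrist force passes 120 N, or if a joint passes its speed limit or range.

### The arm

A 6-joint arm with a two-finger parallel gripper is mounted at the origin on the work surface. World frame = base frame: x ahead of the robot, y to its left, z up, the work surface at z = 0. Lengths are in m, angles in rad, forces in N, time in s.
With the tool pointing down it reaches from about 0.3 to 0.775 m from the base axis. Payload 14.6 kg.
Tool frame: the origin (TCP) lies on the mounting face of the last link; the fingertips stand 199 mm ahead of it and the grasp point (between the pads) lies 180 mm ahead of it; z points along the fingers, y is the line along which they close (so a half turn about z gives the same grasp; the last joint's range is limited). The gripper opens to 94 mm and grips with 3 to 60 N. Pads are 16 mm wide; open, the fingers measure 119 mm over their backs; the gripper's body (75 mm by 177 mm) begins 78 mm behind the grasp point.
Start: joints at [-1.387, 0.3, 1.521, -0, 1.321, -0.067], TCP at [0.136, -0.533, 0.405] pointing down, gripper open.
Joint ranges: [-3.03, 3.03], [-0.79, 2.21], [0.23, 2.52], [-1.04, 4.18], [0, 3.07], [-2.55, 2.55]. Speed limits (rad/s): [2.22, 2.22, 2.57, 3.14, 3.14, 3.14].

### API

Orientations are given as [roll, pitch, yaw] about the fixed x, y, z axes, in that order (R = Rz(yaw) Ry(pitch) Rx(roll)).
In Python, from station import get_obs, camera, hand_in gives the robot as it stands.
- The arm moves only by the tool apply_moves, never from a script. Its argument "increments" is a list of rows, each an object of numbers: "tx", "ty", "tz": the shift along the tool's x, y, z as a fraction of full scale; "ax", "ay", "az": the turn, a rotation vector about the tool's x, y, z as a fraction of full scale. In form: [{"tx": .., "ty": .., "tz": .., "ax": .., "ay": .., "az": ..}, ...]. A call has 1 to 12 rows; each row shifts and turns the commanded pose from where the row before left it, along the tool's axes as they then stand; what a row does not reach is not made up. Full scale, the value 1, is 30 mm for a shift and 5 degrees for a turn. A row lasts 1/8 s, in which the tool goes at most 62.5 mm and 10.7 degrees, less where a joint would pass 70% of its speed; a pose out of reach is approached as far as the arm can. A call with a number of a shift or a turn outside -1 to 1 is refused whole. A call with a gripper value outside its range is refused whole. "jaw" is the closure, from 0 (fully open) to 1 (shut), set as the call begins (left out, the last holds). The fingers move at their own pace and stop on an object; "force" is the grip in N (left out, the last holds). Time passes only in rows, so rows that do not move let the fingers close. It gives the time, the measured TCP pose, the force, the opening and the grip force at its end, in the units of the state.
- get_obs(): the state, without advancing time (a new reading comes with each control period).
- camera(name): name is "side" or "top"; returns a dict with "pixels" (400x640x3 uint8, red, green, blue), "camera_matrix" (3x3 intrinsics, pixels), "R" (3x3) and "t" (3): a world point X has camera coordinates R X + t. Camera axes: x right, y down, z forward; pixel columns grow to the right and rows downward; lengths in m; the calibration is good to about 2 mm. A picture is of the moment at which its call begins. There is no depth.
- hand_in(): hands the job in; it is judged then, once.
The state is a dict: "time_s": time; "qpos": joint angles; "joint_vel": joint speeds; "tau": joint torques, N m; "ee_pos": TCP position; "eef_rot": TCP orientation; "force": force on the tool from outside, world axes, zero at the start; "moment": the same for the moment, N m; "grip_width": finger opening in m; "grip_force": force on a finger pad.
Only numpy, scipy, OpenCV 4.12 (cv2) and the standard library are available. Lean on these libraries where they do the work, as an engineer would, in place of code of your own. Each camera call takes 0.05 s, during which the arm holds its last target. There are 200 camera calls.

## Working session

There is one attempt and no reset: what is moved stays moved. The work goes in short steps, Python scripts to look and compute and a tool call to move; the robot and the scene stay as the last step left them, time stands still between calls to the robot, and variables do not carry over. Pictures are saved under pics/ and viewed, at most 10 in all, crops included, and the job is handed in when it is done.

Besides the shell and the picture viewer there is one more tool, called after "Call:" as name(argument=value, ...) on one line, values as JSON. apply_moves: Moves the arm, as the interface text tells. Its arguments: {"type":"object","properties":{"increments":{"type":"array"},"jaw":{"type":"number"},"force":{"type":"number"}},"required":["increments"]}

```bash
mkdir -p pics
cat > h.py <<'E'
import numpy as np, cv2
from station import get_obs, camera, hand_in
def ray(c,u,v,z):
    d=np.linalg.inv(c["camera_matrix"])@[u,v,1]; R=c["R"]; o=-R.T@c["t"]; d=R.T@d
    return o+d*(z-o[2])/d[2]
def proj(c,X):
    p=c["camera_matrix"]@(c["R"]@np.array(X)+c["t"]); return p[:2]/p[2]
E
python3 - <<'E'
from h import *
import pickle
for n in("top","side"):
    c=camera(n); pickle.dump(c,open(n+".pkl","wb")); cv2.imwrite(f"pics/{n}.png",c["pixels"][:,:,::-1])
    print(n,-c["R"].T@c["t"])
print(get_obs())
E
```

```text
top [0.30077131 0.00440622 1.35725648]
side [0.30452409 1.05908286 0.87514879]
{'time_s': 0.1, 'qpos': array([-1.38656519e+00,  3.00446196e-01,  1.52152894e+00, -6.89108054e-06,
        1.32068683e+00, -6.65674554e-02]), 'joint_vel': array([ 0.00122652, -0.00285865, -0.00245526, -0.00030207,  0.00103659,
       -0.00064355]), 'tau': array([ 9.48031011e-04, -5.32642365e+01, -3.53283298e+01,  7.09566800e-02,
        2.34782853e-02, -4.16385399e-05]), 'ee_pos': array([ 0.13650719, -0.53276499,  0.40412193]), 'eef_rot': array([-3.14052527e+00, -6.44684706e-05,  2.50800267e-01]), 'force': array([ 0.72876668, -0.07043321, -0.26287505]), 'moment': array([-0.05982257, -0.04255814, -0.02149808]), 'grip_force': 0.0, 'grip_width': 0.09388134728252856}
```

View pics/top.png

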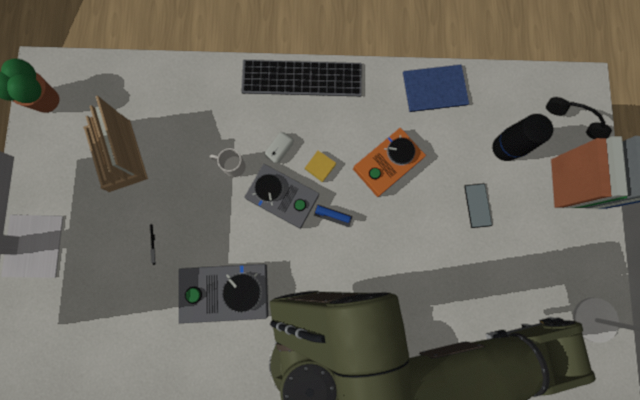

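View pics/side.png

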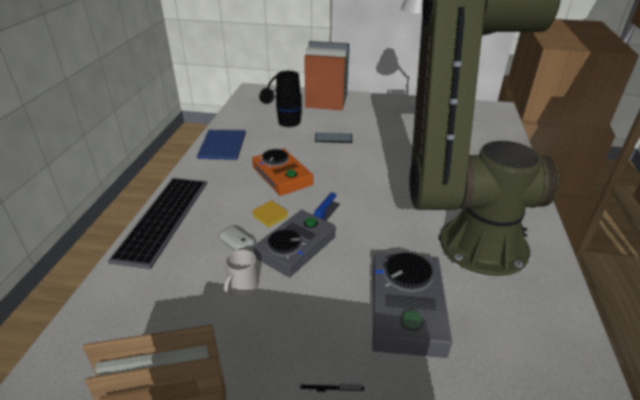

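The top view shows three speakers: an orange one at (390,162), a large grey one at (223,293) and a small grey one at (283,195), which is the target. On the target the dial is near (269,187) and the button near (300,205). The stapler lies at (333,215), the mug at (229,160), the mouse at (279,148) and the notes at (320,166).

Run:
```python
from h import *
import pickle
T=pickle.load(open("top.pkl","rb"));S=pickle.load(open("side.pkl","rb"))
def cen(m,x0,y0,x1,y1):
    k=np.zeros_like(m);k[y0:y1,x0:x1]=m[y0:y1,x0:x1]
    n,l,s,c=cv2.connectedComponentsWithStats(k); i=1+np.argmax(s[1:,4]); return c[i],s[i]
for c,bg,bd in((T,(290,195,312,215),(250,168,292,204)),(S,(298,212,322,232),(262,222,308,258))):
    p=c["pixels"]; r,g,b=[p[:,:,i].astype(int) for i in range(3)]
    gm=((g>r+20)&(g>b+15)).astype(np.uint8); q,s=cen(gm,*bg); print("btn",q,s,ray(c,*q,.055))
    dm=(p.max(2)<45).astype(np.uint8); q,s=cen(dm,*bd); print("dial",q,s,ray(c,*q,.060))
    bm=((b>r+40)).astype(np.uint8); 
    n,l,st,ce=cv2.connectedComponentsWithStats(bm)
    for i in range(1,n):
        if st[i,4]>2: print(" blue",ce[i],st[i],ray(c,*ce[i],.045))
def crop(c,x0,y0,w,h):
    return cv2.resize(c["pixels"][y0:y0+h,x0:x0+w,::-1],(400,300*1),interpolation=cv2.INTER_CUBIC)
cv2.imwrite("pics/crop.png",np.hstack([crop(T,235,155,96,72),crop(S,245,200,96,72)]))
```

```text
btn [299.47126437 204.44827586] [295 200  10  10  87] [0.49841953 0.04435312 0.055     ]
dial [268.17938931 186.74427481] [255 175  27  26 524] [0.55298666 0.1465478  0.06      ]
 blue [435.14241893  87.52234882] [ 403   66   65   45 2282] [ 0.91507965 -0.4075876   0.045     ]
 blue [389.71428571 139.28571429] [388 138   4   4   7] [ 0.72709984 -0.25040127  0.045     ]
 blue [259.94736842 202.42105263] [258 200   5   6  19] [0.50358087 0.17271994 0.045     ]
 blue [331.89272031 213.80842912] [315 205  36  18 261] [ 0.47177962 -0.06095645  0.045     ]
 blue [241.44827586 268.62068966] [240 265   4   8  29] [0.29101837 0.22178178 0.045     ]
btn [309.96590909 221.73863636] [305 217  11  10  88] [0.49659239 0.05300933 0.055     ]
dial [283.84521739 239.97391304] [268 228  32  25 575] [0.55024991 0.148765   0.06      ]
 blue [289. 110.] [288 110   3   1   3] [ 0.72230651 -0.67804284  0.045     ]
 blue [221.17068273 144.6746988 ] [198 131  46  28 996] [ 0.9017554  -0.34543621  0.045     ]
 blue [323.91555556 206.13333333] [314 193  22  26 225] [ 0.47134883 -0.0406426   0.045     ]
 blue [299.7 252.4] [297 251   6   4  20] [0.50186656 0.17359323 0.045     ]
 blue [378.94871795 271.20512821] [375 269   9   5  39] [0.28976694 0.20719623 0.045     ]
```

View pics/crop.png

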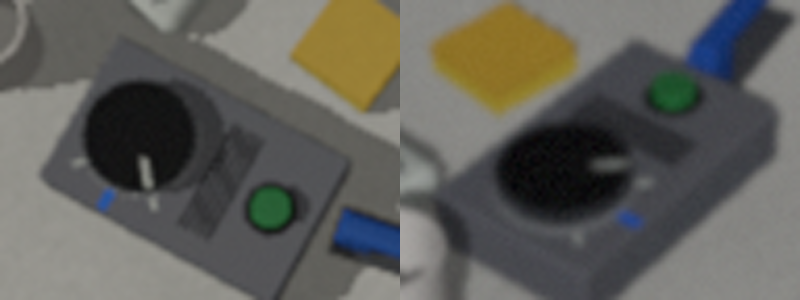

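Call:
apply_moves(increments=[{"tx":1,"ty":-0.926},{"tx":1,"ty":-0.926},{"tx":1,"ty":-0.926},{"tx":1,"ty":-0.926},{"tx":1,"ty":-0.926},{"tx":1,"ty":-0.926},{"tx":1,"ty":-0.926},{"tx":1,"ty":-0.926},{"tx":1,"ty":-0.926},{"tx":1,"ty":-0.926}], jaw=1, force=10)

```text
schema error: expected keys tx, ty, tz, ax, ay, az
```

Call:
apply_moves(increments=[{"tx":1,"ty":-0.926},{"tx":1,"ty":-0.926},{"tx":1,"ty":-0.926},{"tx":1,"ty":-0.926},{"tx":1,"ty":-0.926},{"tx":1,"ty":-0.926},{"tx":1,"ty":-0.926},{"tx":1,"ty":-0.926},{"tx":1,"ty":-0.926},{"tx":1,"ty":-0.926},{},{}])

```text
schema error: expected keys tx, ty, tz, ax, ay, az
```

Call:
apply_moves(increments=[{"tx":1,"ty":-0.926,"tz":0,"ax":0,"ay":0,"az":0},{"tx":1,"ty":-0.926,"tz":0,"ax":0,"ay":0,"az":0},{"tx":1,"ty":-0.926,"tz":0,"ax":0,"ay":0,"az":0},{"tx":1,"ty":-0.926,"tz":0,"ax":0,"ay":0,"az":0},{"tx":1,"ty":-0.926,"tz":0,"ax":0,"ay":0,"az":0},{"tx":1,"ty":-0.926,"tz":0,"ax":0,"ay":0,"az":0},{"tx":1,"ty":-0.926,"tz":0,"ax":0,"ay":0,"az":0},{"tx":1,"ty":-0.926,"tz":0,"ax":0,"ay":0,"az":0},{"tx":1,"ty":-0.926,"tz":0,"ax":0,"ay":0,"az":0},{"tx":1,"ty":-0.926,"tz":0,"ax":0,"ay":0,"az":0}], jaw=1, force=10)

```text
time_s: 1.35
ee_pos: [0.3586, -0.188, 0.4046]
eef_rot: [-3.141, 0.0, 0.251]
force: [0.2, -0.2, -0.8]
grip_width: 0.0007
grip_force: 0.0
```

Call:
apply_moves(increments=[{"tx":1,"ty":-0.926,"tz":0,"ax":0,"ay":0,"az":0},{"tx":1,"ty":-0.926,"tz":0,"ax":0,"ay":0,"az":0},{"tx":1,"ty":-0.926,"tz":0,"ax":0,"ay":0,"az":0},{"tx":1,"ty":-0.926,"tz":0,"ax":0,"ay":0,"az":0},{"tx":1,"ty":-0.926,"tz":0,"ax":0,"ay":0,"az":0},{"tx":1,"ty":-0.926,"tz":0,"ax":0,"ay":0,"az":0},{"tx":1,"ty":-0.926,"tz":0,"ax":0,"ay":0,"az":0},{"tx":1,"ty":-0.926,"tz":0,"ax":0,"ay":0,"az":0},{"tx":1,"ty":-0.926,"tz":0,"ax":0,"ay":0,"az":0},{"tx":1,"ty":-0.926,"tz":0,"ax":0,"ay":0,"az":0},{"tx":0,"ty":0,"tz":0,"ax":0,"ay":0,"az":0},{"tx":0,"ty":0,"tz":0,"ax":0,"ay":0,"az":0}])

```text
time_s: 2.85
ee_pos: [0.5796, 0.154, 0.4043]
eef_rot: [3.142, 0.001, 0.251]
force: [-0.5, 0.1, -0.2]
grip_width: 0.0006
grip_force: 0.0
```

Call:
apply_moves(increments=[{"tx":0,"ty":0,"tz":1,"ax":0,"ay":0,"az":0},{"tx":0,"ty":0,"tz":1,"ax":0,"ay":0,"az":0},{"tx":0,"ty":0,"tz":1,"ax":0,"ay":0,"az":0},{"tx":0,"ty":0,"tz":1,"ax":0,"ay":0,"az":0},{"tx":0,"ty":0,"tz":0.4,"ax":0,"ay":0,"az":0},{"tx":0,"ty":0,"tz":0,"ax":0,"ay":0,"az":0},{"tx":0,"ty":0,"tz":0,"ax":0,"ay":0,"az":0}])

```text
time_s: 3.72
ee_pos: [0.58, 0.1542, 0.274]
eef_rot: [3.141, -0.002, 0.251]
force: [0.3, 0.7, 0.8]
grip_width: 0.0006
grip_force: 0.0
```

Run:
```python
from h import *
c=camera("top");s=camera("side")
def crop(c,x0,y0,w,h):
    return cv2.resize(c["pixels"][y0:y0+h,x0:x0+w,::-1],(400,300),interpolation=cv2.INTER_CUBIC)
cv2.imwrite("pics/c2.png",np.hstack([crop(c,215,145,128,96),crop(s,235,170,112,84)]))
print(proj(s,[.5796,.154,.073]),proj(s,[.551,.147,.062]))
```

```text
[272.50834877 236.29298182] [283.69421248 238.95586889]
```

View pics/c2.png

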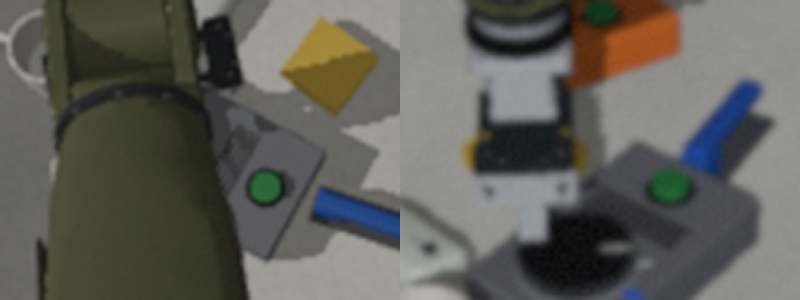

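The right (side) crop shows the closed fingertip at about (273,237), just over the far part of the dial as planned. In the top view the arm hides the dial. I'll lower it gently.

Call:
apply_moves(increments=[{"tx":0,"ty":0,"tz":0.2,"ax":0,"ay":0,"az":0},{"tx":0,"ty":0,"tz":0.15,"ax":0,"ay":0,"az":0},{"tx":0,"ty":0,"tz":0.1,"ax":0,"ay":0,"az":0},{"tx":0,"ty":0,"tz":0.05,"ax":0,"ay":0,"az":0},{"tx":0,"ty":0,"tz":0,"ax":0,"ay":0,"az":0},{"tx":0,"ty":0,"tz":0,"ax":0,"ay":0,"az":0}])

```text
time_s: 4.58
ee_pos: [0.5798, 0.1544, 0.258]
eef_rot: [3.142, -0.0, 0.251]
force: [-2.6, 0.4, 5.9]
grip_width: 0.0006
grip_force: 3.2
```

Call:
apply_moves(increments=[{"tx":-0.004,"ty":0.087,"tz":0,"ax":0,"ay":0,"az":1},{"tx":-0.004,"ty":0.087,"tz":0,"ax":0,"ay":0,"az":1},{"tx":-0.004,"ty":0.087,"tz":0,"ax":0,"ay":0,"az":1},{"tx":-0.004,"ty":0.087,"tz":0,"ax":0,"ay":0,"az":1},{"tx":-0.004,"ty":0.087,"tz":0,"ax":0,"ay":0,"az":1},{"tx":-0.004,"ty":0.087,"tz":0,"ax":0,"ay":0,"az":1},{"tx":-0.004,"ty":0.087,"tz":0,"ax":0,"ay":0,"az":1},{"tx":-0.004,"ty":0.087,"tz":0,"ax":0,"ay":0,"az":1},{"tx":0,"ty":0,"tz":0,"ax":0,"ay":0,"az":0},{"tx":0,"ty":0,"tz":0,"ax":0,"ay":0,"az":0}])

```text
time_s: 5.82
ee_pos: [0.5779, 0.134, 0.2582]
eef_rot: [-3.141, -0.001, -0.447]
force: [-1.3, 0.4, 6.2]
grip_width: 0.0005
grip_force: 3.1
```

Run:
```python
from h import *
s=camera("side")
cv2.imwrite("pics/c3.png",cv2.resize(s["pixels"][200:272,245:341,::-1],(640,480),interpolation=cv2.INTER_CUBIC))
```

```text
(no output)
```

View pics/c3.png

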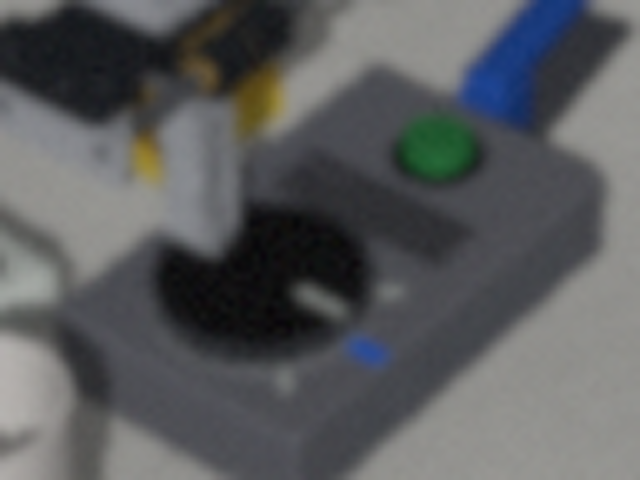

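The white line now points almost straight at the blue mark: its outer end is at crop (345,312) and the mark at (367,350). I'll lift off so it settles, then move over the button and check.

Call:
apply_moves(increments=[{"tx":0,"ty":0,"tz":-0.4,"ax":0,"ay":0,"az":0},{"tx":0,"ty":0,"tz":-1,"ax":0,"ay":0,"az":0},{"tx":-0.278,"ty":0.961,"tz":0,"ax":0,"ay":0,"az":0},{"tx":-0.278,"ty":0.961,"tz":0,"ax":0,"ay":0,"az":0},{"tx":-0.278,"ty":0.961,"tz":0,"ax":0,"ay":0,"az":0},{"tx":-0.278,"ty":0.961,"tz":0,"ax":0,"ay":0,"az":0},{"tx":0,"ty":0,"tz":0.7,"ax":0,"ay":0,"az":0},{"tx":0,"ty":0,"tz":0,"ax":0,"ay":0,"az":0},{"tx":0,"ty":0,"tz":0,"ax":0,"ay":0,"az":0}])

```text
time_s: 7.0
ee_pos: [0.4981, 0.0446, 0.2794]
eef_rot: [-3.141, -0.0, -0.447]
force: [0.6, 0.4, 0.7]
grip_width: 0.0008
grip_force: 0.0
```

Run:
```python
from h import *
s=camera("side")
cv2.imwrite("pics/c4.png",cv2.resize(s["pixels"][200:272,245:341,::-1],(640,480),interpolation=cv2.INTER_CUBIC))
```

```text
(no output)
```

View pics/c4.png

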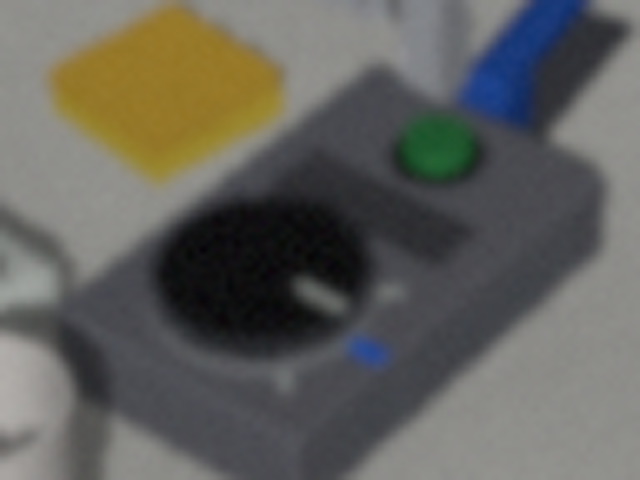

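The dial is free and the line ends at crop (345,305), close to the blue mark at (367,350). Height parallax affects that view, so I'll check the angle numerically.

Run:
```python
from h import *
s=camera("side");t=camera("top")
cd=np.array([.551,.147,.062])
for th in(0,.35,.7,1.05):
    a=2.651+.7-th; print(th,proj(s,cd+.042*np.array([np.cos(a),np.sin(a),0])))
p=s["pixels"].astype(int);m=(p.min(2)>85); v,u=np.nonzero(m[238:250,286:300]);v+=238;u+=286
P=np.array([ray(s,a,b,.062) for a,b in zip(u,v)])
n,l,st,c=cv2.connectedComponentsWithStats(m[238:250,286:300].astype(np.uint8)); print(st,c+[286,238])
q=cv2.fitLine(P[:,:2].astype(np.float32),cv2.DIST_L2,0,.01,.01).ravel(); ang=np.arctan2(q[1],q[0])%np.pi; print(len(P),"dial",3.351-ang,3.351-ang-np.pi)
```

```text
0 [299.29315241 238.62402805]
0.35 [298.37336036 242.1712276 ]
0.7 [295.62713274 245.38591404]
1.05 [291.35868064 247.85109462]
[[  0   0  14  12 159]
 [  5   5   5   3   9]] [[292.48427673 243.46540881]
 [292.77777778 244.11111111]]
9 dial 0.68889284 -2.4527
```

Dial reads 0.69 rad, which is the middle detent. Now I'll press the button.

Call:
apply_moves(increments=[{"tx":0,"ty":0,"tz":0.5,"ax":0,"ay":0,"az":0},{"tx":0,"ty":0,"tz":0.25,"ax":0,"ay":0,"az":0},{"tx":0,"ty":0,"tz":0.12,"ax":0,"ay":0,"az":0},{"tx":0,"ty":0,"tz":0.1,"ax":0,"ay":0,"az":0},{"tx":0,"ty":0,"tz":0.03,"ax":0,"ay":0,"az":0},{"tx":0,"ty":0,"tz":0,"ax":0,"ay":0,"az":0},{"tx":0,"ty":0,"tz":0,"ax":0,"ay":0,"az":0}])

```text
time_s: 8.02
ee_pos: [0.4977, 0.0444, 0.2501]
eef_rot: [3.141, 0.0, -0.447]
force: [-13.5, -0.3, 24.9]
grip_width: 0.0004
grip_force: 12.4
```

The button is bottomed at 25 N. Releasing.

Call:
apply_moves(increments=[{"tx":0,"ty":0,"tz":-0.2,"ax":0,"ay":0,"az":0},{"tx":0,"ty":0,"tz":-0.5,"ax":0,"ay":0,"az":0},{"tx":0,"ty":0,"tz":-1,"ax":0,"ay":0,"az":0},{"tx":0,"ty":0,"tz":-1,"ax":0,"ay":0,"az":0},{"tx":0,"ty":0,"tz":-1,"ax":0,"ay":0,"az":0},{"tx":0,"ty":0,"tz":-1,"ax":0,"ay":0,"az":0},{"tx":0,"ty":0,"tz":0,"ax":0,"ay":0,"az":0},{"tx":0,"ty":0,"tz":0,"ax":0,"ay":0,"az":0}])

```text
time_s: 9.02
ee_pos: [0.4977, 0.0444, 0.3891]
eef_rot: [3.141, 0.001, -0.447]
force: [0.3, 0.1, -0.2]
grip_width: 0.0007
grip_force: 0.0
```

Run:
```python
from h import *
s=camera("side")
cv2.imwrite("pics/c5.png",cv2.resize(s["pixels"][190:286,225:353,::-1],(640,480),interpolation=cv2.INTER_CUBIC))
```

```text
(no output)
```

View pics/c5.png

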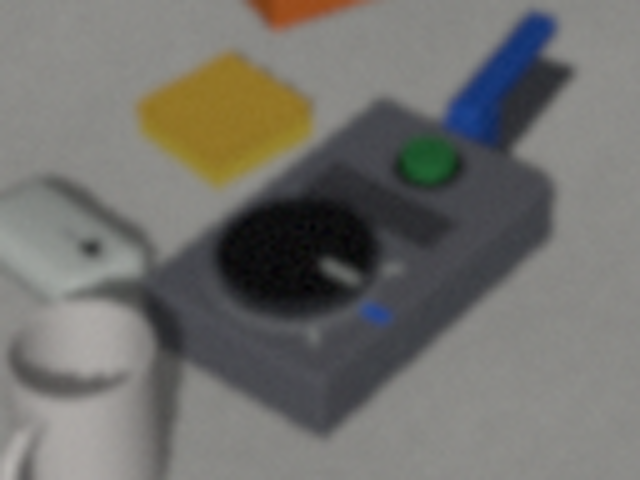

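The line still points at the blue mark at (377,313), the button at (430,158) is back up, and the speaker and the things around it are where they were. The arm is clear.

```bash
python3 -c "from station import hand_in; print(hand_in())"
```

```text
the job is handed in; nothing more can be done
None
```

The dial was turned one click to its middle position, the green call button was pressed fully down and came back up, nothing else was seen to move, and the job is handed in; no verdict came back.

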